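# Back the bench filler off one notch

## Robot

A 6-joint arm with a two-finger parallel gripper is mounted at the origin on a cart in front of the work surface, level with it; the furniture and walls round the work are solid. World frame = base frame: x ahead of the robot, y to its left, z up, the work surface at z = 0. Lengths are in mm, angles in rad, forces in N, time in s.
With the tool pointing down it reaches from about 275 to 1000 mm from the base axis. Payload 8.4 kg.
Tool frame: the origin (TCP) lies midway between the tips of the shut fingers; the grasp point (between the pads) lies 19 mm behind it; z points along the fingers, y is the line along which they close (so a half turn about z gives the same grasp; the last joint's range is limited). The gripper opens to 85 mm and grips with 20 to 120 N. Pads are 22 mm wide; open, the fingers measure 114 mm over their backs; the gripper's body (76 mm by 85 mm) begins 54 mm behind the grasp point. The pads swing forward as they close: fully open they stand 13 mm farther back than shut.
Start: joints at [-1.33, 0.353, 1.633, -0, 1.155, -0.002], TCP at [150.262, -606.671, 231.281] pointing down, gripper open.
Joint ranges: [-2.63, 2.63], [-0.92, 2.1], [0.06, 2.66], [-1.3, 4.44], [0, 2.69], [-3.02, 3.02]. Speed limits (rad/s): [2.22, 2.22, 2.79, 3.14, 3.14, 3.14].

## Interface

Orientations are given as a 3x3 rotation matrix whose columns are the frame's x, y, z axes.
In Python, from station import manip, grab_frame, calibration, finder gives the robot as it stands. The module is installed in compiled form; this text tells all that it offers. Calls block until the motion is done:
- manip.movep(position, orientation): joint-space move of the TCP to a pose.
- manip.movel(position, max_speed=150, rotation=None, contact_N=None): straight line of the TCP; rotation=None keeps the orientation; max_speed is the mean speed in mm/s. With contact_N (N) it stops when the force on the tool has changed by that much, and returns True; else False.
- manip.move_j(angles): joint-space move.
- manip.gripper_to(opening, squeeze=None): finger opening in mm; squeeze is the grip in N (None keeps the last); returns when the fingers have stopped.
- manip.wait(seconds).
- manip.ik(position, orientation): joint angles nearest the present ones, or None.
- manip.get_state(): the state.
- grab_frame(name): name is "scene" or "top" or "wrist"; returns the picture (384x512x3 uint8, red, green, blue); there is no depth.
- calibration(name): a dict with "mtx" (3x3 intrinsics, pixels), "k1" (the pictures are not rectified: a ray, as slopes to the right and down, at radius r is drawn at 1 + k1 r^2 times it, then the intrinsics apply), "rvec" (rotation vector, rad) and "tvec" (3), from world to camera coordinates, as OpenCV has them. Camera axes: x right, y down, z forward; pixel columns grow to the right and rows downward; lengths in mm; the calibration is good to about 2 mm. A picture is of the moment at which its call begins: read the wrist's pose just before it. calibration takes no time and is no camera call; for the wrist camera it gives the pose at the moment of the call.
A pose or a line that the arm cannot do raises manip.Unreachable and nothing moves.
- manip.job_done(): hands the job in; it is judged then, once.
Trained networks look in the newest picture that a camera, given by its name, has taken for a name from the list of things; names that differ only in an ending like _2 or _b are one class to them, and where a whole thing is asked for, a point or a joint stands for the part that bears it (a point fixed in the world has none). Each returns a list of dicts, best first, with "p" (0 to 1); they miss things now and then, are a little off and sometimes report something else, mostly with a low value. They report only what shows in the picture. A call takes as long as a camera call.
- finder.cut_out(camera, target): "pixels" (384x512 bool, what is visible of it) and "rect" ([centre column, centre row, width, height] in pixels, round what is visible of it).
The state is a dict: "clock": time; "qpos": joint angles; "qvel": joint speeds; "tau": joint torques, N m; "position": TCP position; "orientation": TCP orientation; "wrist_force": force on the tool from outside, world axes, zero at the start; "wrist_torque": the same for the moment, N m; "width": finger opening in mm; "finger_force": force on a finger pad.
Only numpy, scipy, OpenCV 4.12 (cv2) and the standard library are available. Lean on these libraries where they do the work, as an engineer would, in place of code of your own. Each camera call takes 0.05 s, during which the arm holds its last target. There are 200 camera calls.

## Task

Take the pressure off the nozzle of the bench filler: with a fingertip, tip the ball-topped ratchet pawl over, away from the nozzle, so that it lies back clear of the teeth, then push the crank of the ratchet wheel backward, its grip moving over the top away from the nozzle, by one notch only, and tip the pawl back so that its nose sits fully down in the next notch. Push with the tips or the outside of the fingers; take neither the crank grip nor the pawl between the fingers, and leave the things standing round the filler where they are.

Things in the scene. Friction and masses are not known exactly. Their poses are not given: they have to be found in the camera images.
- filler: Bench filler (hand-cranked press) of steel, bolted down: grey gear housing 76 x 88 mm, 179 mm high; to its +y side a lying barrel 100 mm across, axis 147 mm high, with a nozzle ending at y = +330 mm; to -y a plunger rod to y = -195 mm. Origin on the work surface under the housing's centre; x away from the operator, y to the nozzle, z up. Wheel and pawl sit on its -x side.
- wheel_shaft (a point): Centre of the steel ratchet wheel, 132 mm across the tips of its 10 saw teeth, 14 mm thick: x -68, y 0, z 125 mm of the filler, axes as the filler's. It turns about x. The crank arm, part of it, lies in front (x = -106 to -115 mm) and the grip sticks out to x = -175 mm.
- feed_wheel (a joint): Wheel with crank, rad: + is feed (top goes to the nozzle), - backward. A notch is 0.628 (36 degrees). At 0 a tooth's face bears on the lowered pawl, which stops backward turning; starts at 0.06 to 0.26. One notch back, the pawl drops fully in between -0.62 and -0.30; beyond that its nose stays up on a tooth. Stiff: 2 to 4 N at the grip move it, and it stays where it is left.
- pawl_pivot (a point): Pivot of the pawl: x -68, y -58, z 181 mm of the filler, axes as the filler's. The pawl is a dark steel cranked arm; from the pivot its nose reaches 50 mm toward the nozzle, down onto the wheel's top; a stem with a ball stands up from it. It turns about x. Thrown back, its nose points up to y = -50, z = 236 mm. The bracket that bears it lies behind (x above -48 mm, 209 mm high).
- pawl (a joint): Tilt of the pawl, rad: 0 = nose fully down in a notch; grows as the ball tips away from the nozzle and the nose lifts; 1.15 = lying back on its stop. Top-heavy and free: left below 0.5 it falls to the teeth, above 0.6 it falls over to its stop and stays there. The nose is clear of the teeth above 0.3.
- crank_grip (a point): Middle of the crank's black round grip, 21 mm in diameter, 57 mm long along the filler's x, 90 mm from the shaft. At wheel angle a: x = -147, y = 90 sin(0.28 + a), z = 125 + 90 cos(0.28 + a) mm of the filler. Its frame turns with the wheel.
- pawl_ball (a point): Centre of the black ball on the pawl's stem, 28 mm in diameter, 60 mm from the pivot (stem 8 mm thick). At pawl angle p: x = -68, y = -58 + 60 sin(0.38 - p), z = 181 + 60 cos(0.38 - p) mm of the filler. About 1 N moves it. Its frame turns with the pawl; -z runs down the stem at p = 0.38.
- cake_boards: Round cake cards, 225 mm across, 5 mm high, lying under the nozzle; origin under its centre. To be left alone.
- gel_bottle: Small white squeeze bottle with a pink cap, 29 mm across, 83 mm high, in front of the barrel; origin under its centre. To be left alone.
- piping_tip: Steel piping tip, a cone 25 mm across and 40 mm high, in front of the barrel; origin under its centre. To be left alone.
- coupler: White ribbed plastic coupler ring, 29 mm across, 20 mm high, right of and in front of the wheel; origin under its centre. To be left alone.
- cutter: Round steel pastry cutter, an open ring 67 mm across, 38 mm high, to the left; origin under its centre. To be left alone.
- tumbler: Translucent drinking tumbler, 86 mm across, 174 mm high, to the right; origin under its centre. To be left alone.

How it is judged:
By the outcome, as a careful person would: the job done as asked, in the order asked, and still so for the second after the job is handed in, with the robot touching nothing.
It also fails if it takes over 58 s, if anything falls off the work surface, if the arm or the gripper's body presses on something with over 40 N, if the wrist force passes 120 N, or if a joint passes its speed limit or range.

## Working session

There is one attempt and no reset: what is moved stays moved. The work goes in short steps, each a Python script; the robot and the scene stay as the last script left them, time stands still between calls to the robot, and variables do not carry over. Pictures are saved under pics/ and viewed, at most 10 in all, crops included, and the job is handed in when it is done.

```bash
ls; mkdir -p pics; python3 - <<'E'
from station import manip, grab_frame, calibration, finder
import cv2,numpy as np
for n in("scene","top"):
    f=grab_frame(n); cv2.imwrite(f"pics/{n}0.png",f[:,:,::-1])
    c=calibration(n); R=cv2.Rodrigues(c["rvec"])[0]
    print(n,c["mtx"].tolist(),c["k1"],"pos",(-R.T@c["tvec"].ravel()),"fwd",R[2])
    for t in("filler","feed_wheel","pawl","crank_grip","pawl_ball","tumbler","coupler","cutter"):
        print(t,[(round(d["p"],2),np.round(d["rect"]).tolist(),int(d["pixels"].sum())) for d in finder.cut_out(n,t)[:2]])
s=manip.get_state();print(s["clock"],s["orientation"])
E
```

```text
pics
scene [[404.0568685618773, 0.0, 252.86782699818542], [0.0, 404.0568685618773, 191.64413044621028], [0.0, 0.0, 1.0]] -0.07713670473658786 pos [ -35.30210675  631.20192831 1029.73791025] fwd [ 0.48449893 -0.4439619  -0.75376297]
filler [(0.63, [218.0, 205.0, 124.0, 129.0], 6867)]
feed_wheel [(0.97, [261.0, 196.0, 36.0, 34.0], 804)]
pawl [(0.52, [265.0, 170.0, 15.0, 24.0], 183), (0.25, [211.0, 328.0, 27.0, 26.0], 273)]
crank_grip [(0.93, [261.0, 192.0, 35.0, 35.0], 812)]
pawl_ball [(0.55, [264.0, 172.0, 16.0, 25.0], 187), (0.53, [218.0, 206.0, 122.0, 131.0], 6928)]
tumbler [(0.68, [363.0, 170.0, 37.0, 53.0], 1204), (0.53, [263.0, 170.0, 14.0, 21.0], 147)]
coupler [(0.43, [284.0, 206.0, 8.0, 11.0], 56)]
cutter [(0.82, [209.0, 329.0, 27.0, 27.0], 359)]
top [[407.3570602741324, 0.0, 252.36766899695095], [0.0, 407.3570602741324, 188.53241017865355], [0.0, 0.0, 1.0]] -0.03428765935344804 pos [ 319.84818347  143.50207691 1358.00097124] fwd [ 0.14651931  0.00376488 -0.98920065]
filler [(0.76, [241.0, 175.0, 169.0, 70.0], 5182)]
feed_wheel [(0.85, [266.0, 195.0, 42.0, 43.0], 655)]
pawl [(0.74, [269.0, 195.0, 39.0, 41.0], 632), (0.42, [281.0, 171.0, 22.0, 10.0], 140)]
crank_grip [(0.91, [264.0, 193.0, 40.0, 44.0], 568)]
pawl_ball [(0.55, [281.0, 170.0, 19.0, 10.0], 144)]
tumbler [(0.21, [281.0, 169.0, 20.0, 6.0], 120)]
coupler []
cutter [(0.5, [165.0, 243.0, 19.0, 12.0], 43)]
0.9 [[ 9.70666864e-01  2.40428449e-01  2.62186914e-05]
 [ 2.40428449e-01 -9.70666864e-01 -2.38434685e-05]
 [ 1.97169668e-05  2.94477841e-05 -9.99999999e-01]]
```

View pictures.

```bash
python3 - <<'E'
import cv2,numpy as np
a=cv2.imread("pics/scene0.png")[110:360,140:400];b=cv2.imread("pics/top0.png")[120:280,140:400]
cv2.imwrite("pics/s1.png",cv2.resize(a,(624,600),interpolation=cv2.INTER_CUBIC));cv2.imwrite("pics/t1.png",cv2.resize(b,None,fx=3,fy=3,interpolation=cv2.INTER_CUBIC))
E
```

```text
(no output)
```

View pics/s1.png

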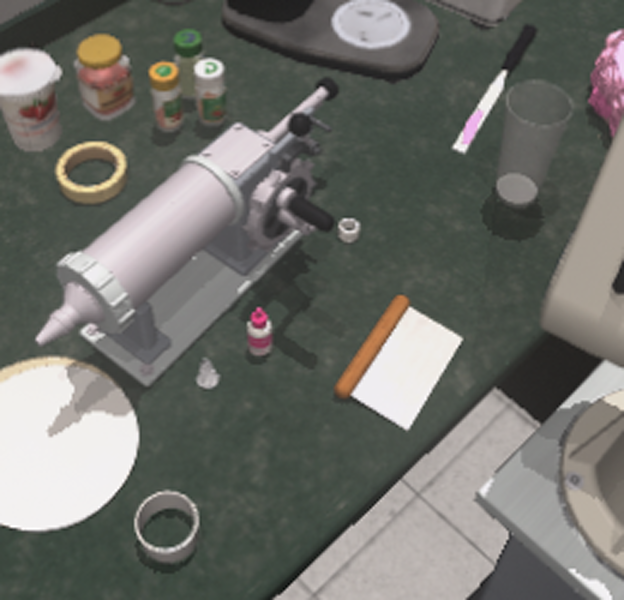

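View pics/t1.png

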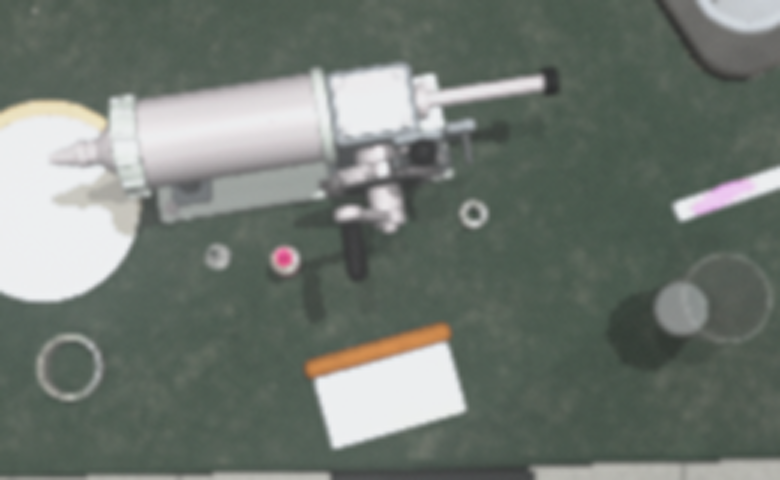

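```bash
cat > h.py <<'E'
import numpy as np,cv2
from station import manip, grab_frame, calibration, finder
def proj(c,P):
    P=np.atleast_2d(P).astype(float);R=cv2.Rodrigues(np.array(c["rvec"],float))[0];q=P@R.T+np.array(c["tvec"]).ravel()
    s=q[:,:2]/q[:,2:];s=s*(1+c["k1"]*(s**2).sum(1,keepdims=True));K=np.array(c["mtx"])
    return s*[K[0,0],K[1,1]]+K[:2,2]
def grip(a,x=-147):return [x,90*np.sin(.28+a),125+90*np.cos(.28+a)]
def ball(p):return [-68,-58+60*np.sin(.38-p),181+60*np.cos(.38-p)]
def RF(t):return np.array([[np.cos(t),-np.sin(t),0],[np.sin(t),np.cos(t),0],[0,0,1]])
E
python3 - <<'E'
from h import *
from scipy.optimize import least_squares
ct,cs=calibration("top"),calibration("scene")
T=lambda u,v:(u/3+140,v/3+120)
S=lambda u,v:(u/2.4+140,v/2.4+110)
def res(q):
    x,y,t,a,p=q
    M=[(ct,(0,330,147),T(52,157)),(ct,(0,-195,147),T(558,80)),(ct,(38,44,179),T(330,73)),(ct,(38,-44,179),T(408,66)),(ct,(-38,-44,179),T(415,135)),(ct,(-38,44,179),T(335,145)),
     (ct,grip(a),T(354,249)),(ct,ball(p),T(422,152)),(cs,(0,330,147),S(38,340)),(cs,(0,-195,147),S(330,88)),(cs,(38,44,179),S(187,160)),(cs,(38,-44,179),S(240,122)),(cs,grip(a),S(308,210)),(cs,ball(p),S(300,124))]
    return np.array([proj(c,RF(t)@P+[x,y,0])[0]-m for c,P,m in M]).ravel()
r=least_squares(res,[450,80,0.1,.15,0],loss='soft_l1',f_scale=1.5);print(r.x);print(r.fun.reshape(-1,2).round(1))
x,y,t,a,p=r.x
for P in(grip(a),ball(p),grip(a,-175)):print((RF(t)@P+[x,y,0]).round())
E
```

```text
[597.45138162 110.56061515 -43.85313615 -60.40399833  22.59767629]
[[-0.8  0.3]
 [ 1.1  0.1]
 [-2.4 -0.6]
 [ 0.8 -2.6]
 [ 2.6 -0.9]
 [-0.2  0.2]
 [ 0.8  6.1]
 [ 0.9  6.6]
 [-1.3  0.8]
 [ 0.2 -1.6]
 [-0.1 -2. ]
 [-2.3 -2.7]
 [ 0.1 35.9]
 [ 0.1 25.4]]
[447. 129.  43.]
[536.  58. 123.]
[419. 126.  43.]
```

```bash
python3 - <<'E'
from h import *
from scipy.optimize import least_squares
ct,cs=calibration("top"),calibration("scene")
T=lambda u,v:(u/3+140,v/3+120)
S=lambda u,v:(u/2.4+140,v/2.4+110)
def res(q):
    x,y,t,a,p=q
    M=[(ct,(0,330,147),T(52,157)),(ct,(0,-195,147),T(558,80)),(ct,(38,44,179),T(330,73)),(ct,(38,-44,179),T(408,66)),(ct,(-38,-44,179),T(415,135)),(ct,(-38,44,179),T(335,145)),
     (ct,grip(a),T(354,249)),(ct,ball(p),T(422,152)),(cs,(0,330,147),S(38,340)),(cs,(0,-195,147),S(330,88)),(cs,(38,44,179),S(187,160)),(cs,(38,-44,179),S(240,122)),(cs,grip(a),S(308,210)),(cs,ball(p),S(300,124))]
    return np.array([proj(c,RF(t)@P+[x,y,0])[0]-m for c,P,m in M]).ravel()
r=least_squares(res,[597,110,0.129,.15,0.05],bounds=([500,0,-1,-.2,-.2],[700,200,1,.6,.8]),loss='soft_l1',f_scale=1.5,x_scale=[10,10,.1,.1,.1]);print(r.x);print(r.fun.reshape(-1,2).round(1))
x,y,t,a,p=r.x
for P in(grip(a),ball(p),grip(a,-175)):print((RF(t)@P+[x,y,0]).round())
E
```

```text
[5.95917048e+02 1.11351641e+02 1.23443726e-01 1.61470843e-01
 2.83213671e-02]
[[-1.2  0.2]
 [ 0.9  0.9]
 [-2.6 -0.2]
 [ 0.6 -2.1]
 [ 2.3 -0.3]
 [-0.6  0.7]
 [ 0.5  1.1]
 [ 0.6  0.5]
 [-1.7  0.9]
 [ 0.6 -1.1]
 [ 0.  -1.7]
 [-2.1 -2.3]
 [ 1.1  1.2]
 [-0.8 -0. ]]
[445. 131. 206.]
[533.  66. 237.]
[418. 128. 206.]
```

```bash
cat >> h.py <<'E'
X,Y,TH=595.9,111.4,.1234
F=RF(TH)
def W(P):return (F@np.array(P,float)+[X,Y,0]).tolist()
R0=np.column_stack([np.cross(F[:,0],[0,0,-1]),F[:,0],[0,0,-1]])
def clk(m=""):
    s=manip.get_state();print(m,round(s["clock"],2),"F",np.round(s["wrist_force"],1),"tcpF",(F.T@(np.array(s["position"])-[X,Y,0])).round(1))
E
python3 - <<'E'
from h import *
s=manip.get_state();p=np.array(s["position"])
manip.movel((p+[0,0,110]).tolist(),250)
manip.gripper_to(0,20)
manip.movep(W([-84,60,330]),R0)
clk()
c=calibration("wrist");f=grab_frame("wrist")
a,b=.161,.03
for P in((ball(b)),grip(a),grip(a,-175),(0,-195,147),(-38,-44,179)):print(P,proj(c,W(P)).round())
g=cv2.resize(f,None,fx=1.5,fy=1.5)
for P in(ball(b),grip(a),grip(a,-175),(38,-44,179),(-38,44,179),(-68,-58,181)):
    cv2.circle(g,tuple(int(v*1.5) for v in proj(c,W(P))[0]),4,(0,255,0),1)
cv2.imwrite("pics/w1.png",g[:,:,::-1])
E
```

```text
5.22 F [ 0.9 -0.4  0.3] tcpF [-83.8  59.4 330. ]
[-68, np.float64(-37.42613155267292), np.float64(237.36236277084274)] [[273. 288.]]
[-147, np.float64(38.41596032478416), np.float64(206.3892744305084)] [[198. 208.]]
[-175, np.float64(38.41596032478416), np.float64(206.3892744305084)] [[171. 208.]]
(0, -195, 147) [[312. 337.]]
(-38, -44, 179) [[295. 263.]]
```

View pics/w1.png

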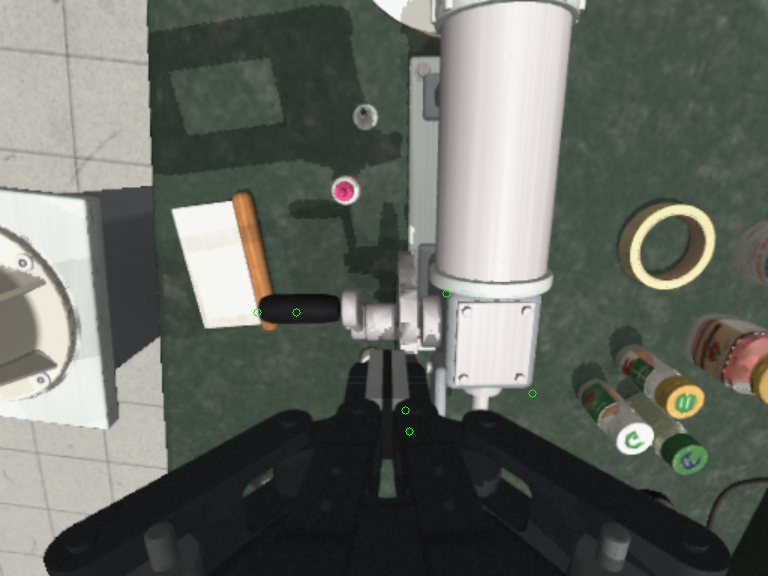

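```bash
python3 - <<'E'
from h import *
manip.movel(W([-86,18,300]),200)
manip.movel(W([-86,18,234]),120); clk("down")
manip.movel(W([-86,-30,236]),60); clk("mid")
manip.movel(W([-86,-60,240]),50); clk("pushed")
manip.movel(W([-86,-56,300]),150)
manip.movel(W([-150,75,300]),250); clk("away")
g=[]
for n in("scene","wrist"):
    c=calibration(n);f=grab_frame(n).copy()
    for b in(.03,1.15):cv2.circle(f,tuple(int(v) for v in proj(c,W(ball(b)))[0]),2,(0,255,0),1)
    g.append(f)
a=cv2.resize(g[0][130:230,200:330],None,fx=4,fy=4,interpolation=cv2.INTER_CUBIC)
b=cv2.resize(g[1],(280*512//384,280))[:, :]
b=cv2.copyMakeBorder(b,0,400-280,0,0,cv2.BORDER_CONSTANT)
o=np.hstack([a,b]);o=o[:,:800];print(o.shape)
cv2.imwrite("pics/p1.png",o[:,:,::-1])
E
```

```text
down 6.38 F [ 0.2 -1.   0.4] tcpF [-85.4  18.3 234.7]
mid 7.33 F [-4.7  4.9 10.8] tcpF [-85.9 -30.3 237.2]
pushed 8.09 F [-0.5 -1.3 -0.4] tcpF [-86.  -60.1 239.9]
away 9.38 F [ 0.1 -0.7  0.8] tcpF [-149.9   74.6  299.5]
(400, 800, 3)
```

View pics/p1.png

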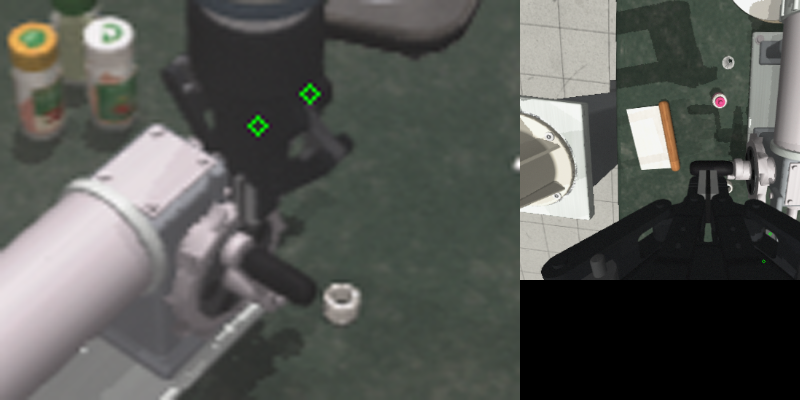

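```bash
python3 - <<'E'
from h import *
manip.movel(W([-110,-170,340]),250); clk()
c=calibration("wrist");f=grab_frame("wrist").copy()
for P in(ball(.03),ball(1.15),grip(.161),(-68,-58,181)):
    q=proj(c,W(P))[0];print(q);cv2.circle(f,tuple(int(v) for v in q),2,(0,255,0),1)
print([(round(d["p"],2),np.round(d["rect"]).tolist()) for d in finder.cut_out("wrist","pawl_ball")[:3]])
o=cv2.resize(f,None,fx=1.5,fy=1.5,interpolation=cv2.INTER_CUBIC)
cv2.imwrite("pics/p2.png",o[:,:,::-1])
E
```

```text
10.63 F [ 0.6  1.  -0.4] tcpF [-110.3 -169.4  339.7]
[309.71142231  41.60835531]
[303.52138344 119.6845815 ]
[215.23044384 -46.54676927]
[298.72197409  76.876425  ]
[(0.89, [305.0, 90.0, 30.0, 89.0])]
```

View pics/p2.png

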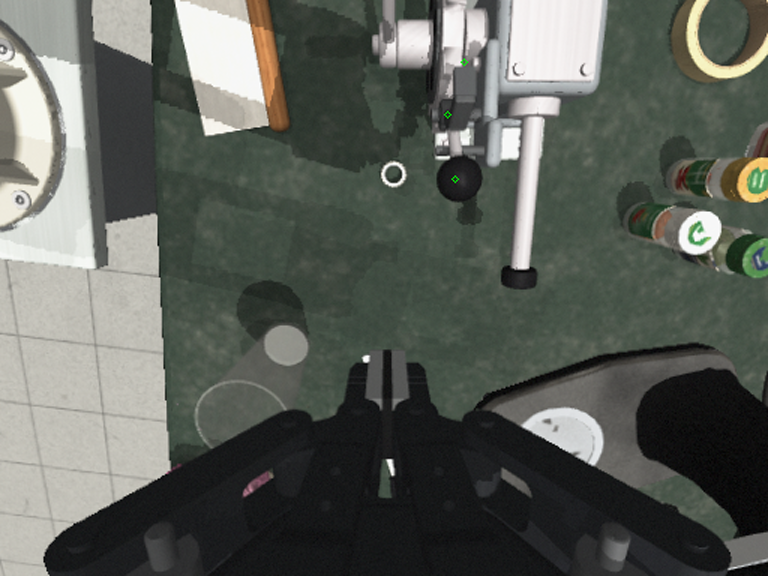

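```bash
sed -i 's/^X,Y,TH=.*/X,Y,TH=597.5,112.0,.1234/' h.py; python3 - <<'E'
from h import *
manip.movel(W([-150,78,320]),300)
manip.movel(W([-150,78,196]),200); clk("down")
print(manip.movel(W([-150,45,196]),50,contact_N=2.0)); clk("contact")
manip.movel(W([-150,9,196]),40); clk("pushed")
manip.movel(W([-150,30,196]),150)
manip.movel(W([-150,30,330]),250)
manip.movel(W([-150,-60,340]),250); clk("back")
c=calibration("wrist");f=grab_frame("wrist").copy()
for a in(-.3,-.4,-.5,-.6):
    for x in (-175,-118):
        q=proj(c,W(grip(a,x)))[0];print(a,x,q.round(1));cv2.circle(f,tuple(int(round(v)) for v in q),2,(0,255,0),1)
print([(round(d["p"],2),np.round(d["rect"]).tolist()) for d in finder.cut_out("wrist","crank_grip")[:3]])
o=cv2.resize(f,None,fx=1.5,fy=1.5,interpolation=cv2.INTER_CUBIC)
cv2.imwrite("pics/p3.png",o[:,:,::-1])
E
```

```text
down 12.49 F [ 0.2 -0.8  0.1] tcpF [-149.2   77.6  196.8]
True
contact 12.93 F [ 0.6  0.2 -0.1] tcpF [-150.    60.5  196.4]
pushed 14.39 F [-0.6 -0.1 -0.1] tcpF [-150.3    8.9  195.8]
back 15.88 F [-0.6  0.4 -0.3] tcpF [-150.8  -60.5  338.3]
-0.3 -175 [233.1 131. ]
-0.3 -118 [292.1 131. ]
-0.4 -175 [233.4 140.4]
-0.4 -118 [291.7 140.4]
-0.5 -175 [233.8 149.3]
-0.5 -118 [291.2 149.3]
-0.6 -175 [234.2 157.5]
-0.6 -118 [290.6 157.6]
[(0.64, [290.0, 123.0, 110.0, 107.0]), (0.37, [340.0, 139.0, 208.0, 275.0]), (0.25, [274.0, 47.0, 21.0, 26.0])]
```

View pics/p3.png

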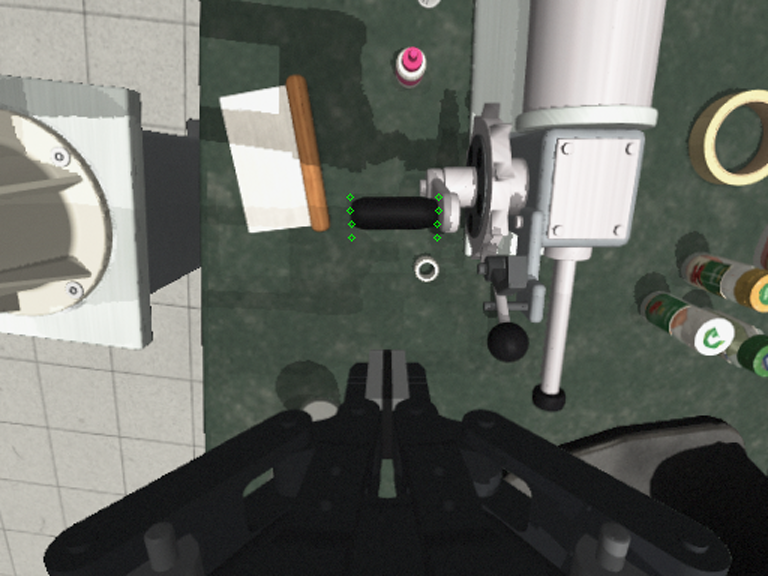

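```bash
python3 - <<'E'
from h import *
manip.movel(W([-70,-150,320]),250)
manip.movel(W([-70,-150,220]),200); clk("down")
manip.movel(W([-70,-120,220]),80)
manip.movel(W([-70,-100,228]),50); clk()
manip.movel(W([-70,-82,232]),50); clk()
manip.movel(W([-70,-67,232]),40); clk("pushed")
manip.wait(.3)
manip.movel(W([-70,-95,234]),150)
manip.movel(W([-70,-110,330]),250)
manip.movel(W([-110,-170,340]),250); clk("back")
c=calibration("wrist");f=grab_frame("wrist").copy()
for p in(0,.1,.2,.3):
        q=proj(c,W(ball(p)))[0];print(p,q.round(1))
cv2.circle(f,tuple(int(round(v)) for v in proj(c,W(ball(0)))[0]),2,(0,255,0),1)
g=grab_frame("scene").copy();cs=calibration("scene")
for p in(0,.3):q=proj(cs,W(ball(p)))[0];print(p,q.round(1));cv2.circle(g,tuple(int(round(v)) for v in q),1,(0,255,0),1)
a=cv2.resize(f[0:150,220:380],(533,500),interpolation=cv2.INTER_CUBIC)
b=cv2.resize(g[130:230,225:278],(265,500),interpolation=cv2.INTER_CUBIC)
cv2.imwrite("pics/p4.png",np.hstack([a,b])[:,:,::-1])
E
```

```text
down 17.27 F [ 0.2 -0.   0.5] tcpF [ -69.6 -149.5  221.2]
 18.38 F [-0.   0.   0.3] tcpF [-70.2 -99.4 227.8]
 18.89 F [-0.6  1.3  0.2] tcpF [-70.  -81.7 232. ]
pushed 19.42 F [0.3 0.5 0.4] tcpF [-70.  -66.8 232. ]
back 21.03 F [ 0.2 -0.  -0. ] tcpF [-110.8 -170.1  339. ]
0 [310.5  38.3]
0.1 [310.6  45.4]
0.2 [310.5  52.9]
0.3 [310.3  60.7]
0 [263.3 162. ]
0.3 [267.3 157.5]
```

View pics/p4.png

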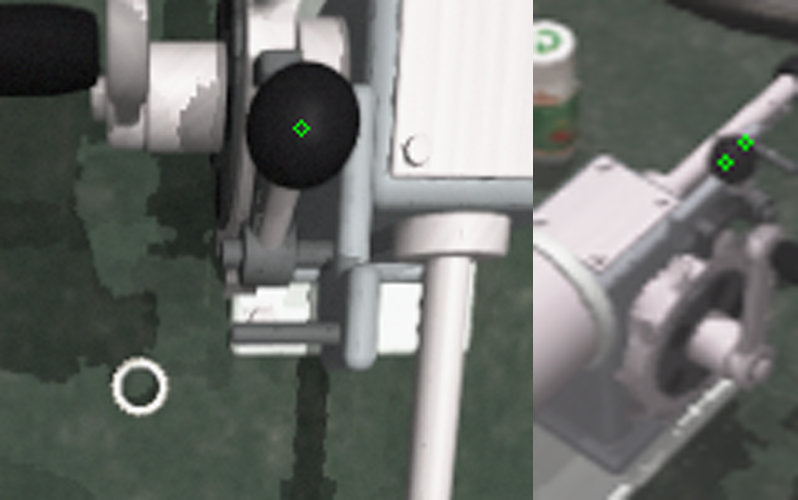

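```bash
python3 - <<'E'
from h import *
c=calibration("wrist");print([proj(c,W(grip(a)))[0].round(1) for a in(-.3,-.42,-.55)])
manip.job_done();clk()
E
```

```text
[array([215.4,   2.2]), array([216. ,  16.6]), array([216.9,  31.9])]
the job is handed in; nothing more can be done
the job is handed in; nothing more can be done
```

The job is handed in: I tipped the pawl back onto its stop, pushed the crank one notch backward (wheel at about -0.42 rad), and tipped the pawl down again. The last pictures put it at about 0 rad, fully down in the next notch, with the gripper clear. The run took about 21 s, and I pushed only with shut fingertips.

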